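Dial open the gold-leaf chest's padlock and present it

ROBOT

A 6-joint arm with a two-finger parallel gripper is mounted at the origin on the work surface. World frame = base frame: x ahead of the robot, y to its left, z up, the work surface at z = 0. Lengths are in m, angles in degrees, forces in N, time in s.
With the tool pointing down it reaches from about 0.4 to 0.825 m from the base axis. Payload 7 kg.
Tool frame: the origin (TCP) lies at the very end of the fingers, on their centre line; the grasp point (between the pads) lies 19 mm behind it (r.hold_point_z is the distance from the TCP to the grasp point, in m); z points along the fingers, y is the direction in which the jaws open and shut (so a half turn about z gives the same grasp; the last joint's range is limited). The gripper opens to 88 mm and grips with 3 to 60 N. Pads are 19 mm wide; open, the fingers measure 130 mm over their backs; the gripper's body (78 mm by 193 mm) begins 47 mm behind the grasp point.
Start: joints at [-47.091, 20.546, 0.682, 0, -70.136, -16.507], TCP at [0.3, -0.605, 0.227] pointing down, gripper open.
Joint ranges: [-176.03, 176.03], [-82.01, 121.73], [-58.28, 71.71], [-173.87, 95.51], [-174.79, -0.11], [-173.66, 173.66]. Speed limits (degrees/s): [136.94, 136.94, 172.46, 180, 180, 180].

INTERFACE

Orientations are given as [roll, pitch, yaw] about the fixed x, y, z axes, in that order (R = Rz(yaw) Ry(pitch) Rx(roll)).
In Python, from plant import r gives the robot as it stands. The module is installed in compiled form; this text tells all that it offers.
- The arm moves only by the shell command python3 -m inch 'ROWS' [FORCE]. ROWS is text: rows parted by semicolons, each of 7 numbers parted by spaces: the shift along the tool's x, y, z in m, then the turn, a rotation vector about the tool's x, y, z in rad, then the opening, from 0 (shut) to 1 (fully open). In form: tx ty tz ax ay az jaw; .... A call has 1 to 20 rows; each row shifts and turns the commanded pose from where the row before left it, along the tool's axes as they then stand; what a row does not reach is not made up. A row lasts 1/12 s, in which the tool goes at most 41.7 mm and 7.16 degrees, less where a joint would pass 70% of its speed; a pose out of reach is approached as far as the arm can. A call with a gripper value outside its range is refused whole. The fingers move at their own pace and stop on an object; FORCE is the grip in N (left out, the last holds). Time passes only in rows, so rows that do not move let the fingers close. It gives the time, the measured TCP pose, the force and the opening at its end, in the units of the state.
- r.get_state(): the state, without advancing time (a new reading comes with each control period).
- r.capture(name): name is "scene" or "top" or "wrist"; returns the picture (420x560x3 uint8, red, green, blue); there is no depth.
- r.camera_params(name): a dict with "vfov" (degrees; the focal length in pixels is half the picture's height over the tangent of half this angle, whatever the lens; pixels are square), "cx", "cy" (the principal point, pixels), "distortion" ([k1, k2, p1, p2, k3] as OpenCV has them; the pictures are not rectified), "R" (3x3) and "t" (3): a world point X has camera coordinates R X + t. Camera axes: x right, y down, z forward; pixel columns grow to the right and rows downward; lengths in m; the calibration is good to about 2 mm. A picture is of the moment at which its call begins: read the wrist's pose just before it. camera_params takes no time and is no camera call; for the wrist camera it gives the pose at the moment of the call.
- r.close_job(): hands the job in, once; it reports no verdict.
Trained networks look in the newest picture that a camera, given by its name, has taken for a name from the list of things; names that differ only in an ending like _2 or _b are one class to them, and where a whole thing is asked for, a point or a joint stands for the part that bears it (a point fixed in the world has none). Each returns a list of dicts, best first, with "p" (0 to 1); they miss things now and then, are a little off and sometimes report something else, mostly with a low value. They report only what shows in the picture. A call takes as long as a camera call. They do not tell look-alikes from the thing itself.
- r.recognise(target, camera): "xy" ([column, row] in pixels, amid what is visible of it).
The state is a dict: "time_s": time; "joints": joint angles; "qd": joint speeds; "joint_torque": joint torques, N m; "tcp_pos": TCP position; "eef_rot": TCP orientation; "contact_force": force on the tool from outside, world axes, zero at the start; "moment": the same for the moment, N m; "gripper_width": finger opening in m.
Only numpy, scipy, OpenCV 4.12 (cv2) and the standard library are available. Lean on these libraries where they do the work, as an engineer would, in place of code of your own. Each camera call takes 0.05 s, during which the arm holds its last target.

TASK

The black gold-leaf chest is locked by a brass combination padlock lying in the steel nest on its lid. Turn the black dial clockwise, feeling its clicks, until the white end of its bar points at the red mark and the dial rests in that notch, then pull the steel shackle straight out until it stands fully open while the lock stays in its nest. Finally lift the open lock level, dial upwards, well clear of the chest (its underside more than 20 cm above the table) and finish while still holding it there in the gripper; leave the other things on the desk where they are.

Things in the scene. Friction and masses are not known exactly. Their poses are not given: they have to be found in the camera images.
- chest: Black lacquered chest with mint bands, fixed to the table, 220 x 200 x 60 mm (x, y, z); origin at the centre of its underside. On its lid a steel hasp plate 4 mm thick carries the lock's nest, centred at x = +5 mm: a rim 8 mm tall, 5 mm thick, 1 mm play around the lock body, so that the lock cannot turn or slide but lifts straight up once its shackle is open.
- staple_eye (a point): Middle of a steel arch fixed to the chest, over the shackle's +y leg against the lock body's -x side; it holds the lock down until the shackle is open. The arch is 5 mm thick in x, 23 mm wide in y, its top 26 mm above the hasp plate; this point lies 13 mm below its top, axes as the chest's.
- lock: Loose brass padlock, 0.4 to 0.55 kg in all, lying on its back in the nest; body 56 x 64 x 26 mm (x, y, z), origin at the centre of its underside, z up, axes parallel to the chest's. The dial is on its top face at x = y = 0, a small red mark at the face's +x edge; the shackle sticks out to -x. Once open it can be lifted by the dial's bar, which carries it level.
- dial (a joint): Dial angle, rad, counter-clockwise from above: the angle from the lock's +x (the red mark) to the white end of the bar; 0 = white end at the red mark. Stops at -0.5 and 3.0; starts in a notch between 0.6 and 2.6. Click notches every 0.628 rad, one at 0, hold the dial within about 0.1 rad; leaving one takes about 0.04 N m. Only in the notch at 0 is the shackle free.
- dial_grip (a point): On the dial's axis at mid height of its bar, 41 mm above the lock's underside; x axis to the bar's white end. The bar is 40 mm long, 12 mm wide, 20 mm tall (31 to 51 mm above the lock's underside); under it a disc of 42 mm diameter, 5 mm thick.
- shackle (a joint): How far the shackle is pulled out, m: 0 = shut, 0.024 = fully open (stop). It slides along the lock's -x with about 3 N of friction and stays where it is left. With the dial off the mark it has only about 1 mm of play. At more than 0.018 its +y leg is out of the staple eye.
- shackle_bow (a point): Middle of the shackle's bow, a round bar of 9 mm diameter along the lock's y, its centre 14 mm above the lock's underside (18 mm above the lid) and, shut, 74 mm from the lock's origin to -x. The legs lie at y = -21 and +21 mm. It can be pinched from above with one finger in the loop: 33 mm are free between bow and staple eye and between the legs.
- oil_bottle: bystander: green glass bottle, 52 mm across, 130 mm tall; origin under its centre
- varnish_jar: bystander: amber jar, 60 mm across, 75 mm tall; origin under its centre
- rinse_cup: bystander: white cup, 68 mm across, 70 mm tall; origin under its centre
- paint_brush: bystander: brush lying flat, about 200 mm long; origin under its middle
- palette_knife: bystander: palette knife lying flat, about 280 mm long; origin under its middle
- tube_blue: bystander: paint tube with blue band lying flat, 74 x 26 x 16 mm; origin under its middle
- tube_red: bystander: paint tube with red band lying flat, 74 x 26 x 16 mm; origin under its middle
- pigment_pot: bystander: small pot with white cap, 30 mm across, 28 mm tall, standing on the chest's lid in the corner at +x, +y of the lock; origin under its centre
There are look-alikes about, which are no part of the job. Leave any blue or purple look-alike of the lock alone.

How it is judged:
By the outcome, as a careful person would: the job done as asked, in the order asked, and still so for the second after the job is handed in, while the arm keeps its last pose, push and grip.
It also fails if it takes over 70 s, if anything falls off the work surface, if the arm or the gripper's body presses on something with over 40 N, if the wrist force passes 120 N, or if a joint passes its speed limit or range.

## Working session

There is one attempt and no reset: what is moved stays moved. The work goes in short steps, Python scripts to look and compute and a shell command to move; the robot and the scene stay as the last step left them, time stands still between calls to the robot, and variables do not carry over. Pictures are saved under pics/ and viewed, and the job is handed in when it is done.

```bash
mkdir -p pics; python3 - <<'E'
from plant import r
import cv2
s=r.get_state(); print(s)
for n in("scene","top","wrist"):
    im=r.capture(n); cv2.imwrite(f"pics/{n}0.png",im[:,:,::-1])
    p=r.camera_params(n); print(n,p)
    for t in ("chest","lock","dial","shackle","dial_grip","shackle_bow"):
        print(t,[(d['xy'],round(d['p'],2)) for d in r.recognise(t,n)][:4])
print(r.hold_point_z,r.get_state()['time_s'])
E
```

```text
{'time_s': 0.0, 'joints': array([-4.70912034e+01,  2.05935992e+01,  6.33551002e-01, -2.08834679e-02,
       -7.01349579e+01, -1.65066178e+01]), 'qd': array([-0.00281158, -0.0495216 ,  0.05367979, -0.03805499, -0.07780376,
        0.01771591]), 'joint_torque': array([-4.33679752e-04, -5.82718134e+01,  2.93046999e+01,  6.99684441e+00,
        6.78255004e-03, -1.45636864e-04]), 'tcp_pos': array([ 0.29991243, -0.60416808,  0.22559416]), 'eef_rot': array([ 1.79903331e+02, -8.17400241e-03, -1.53604927e+02]), 'contact_force': array([0.32293721, 0.62317973, 1.09053318]), 'moment': array([ 0.00398655,  0.00949383, -0.0370331 ]), 'gripper_width': 0.08768885440232083}
scene {'vfov': 52.984928995465076, 'cx': 277.6391588632788, 'cy': 208.92075906901943, 'distortion': array([-0.06684372,  0.        ,  0.        ,  0.        ,  0.        ]), 'R': array([[-0.79595979,  0.60518733,  0.01401108],
       [ 0.40575916,  0.55055645, -0.72955267],
       [-0.44922992, -0.57500946, -0.6837811 ]]), 't': array([ 0.41507214, -0.15726237,  1.50654073])}
chest [([270.0, 215.2], 0.67), ([253.9, 243.3], 0.58), (
[... 1233 characters left out ...]
)]
dial_grip [([247.7, 264.1], 0.72), ([170.7, 154.3], 0.68), ([255.2, 164.1], 0.53), ([345.2, 145.6], 0.52)]
shackle_bow [([193.4, 137.4], 0.69), ([324.5, 159.0], 0.64), ([254.3, 191.0], 0.6), ([274.5, 273.5], 0.57)]
wrist {'vfov': 64.9351155172751, 'cx': 278.1438793820624, 'cy': 207.04088163940588, 'distortion': array([0.00407473, 0.        , 0.        , 0.        , 0.        ]), 'R': array([[-4.45025436e-01,  8.95517928e-01,  4.87332529e-05],
       [ 8.59081296e-01,  4.26902975e-01,  2.82370638e-01],
       [ 2.52847164e-01,  1.25703982e-01, -9.59305384e-01]]), 't': array([ 0.67488486, -0.03439   ,  0.39072856])}
chest []
lock []
dial []
shackle []
dial_grip []
shackle_bow []
0.0188 1.05
```

View pics/top0.png

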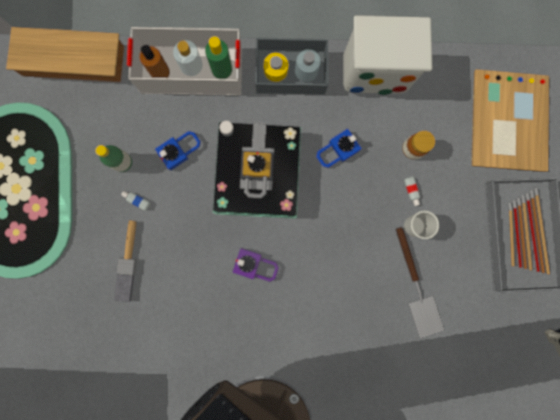

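View pics/scene0.png

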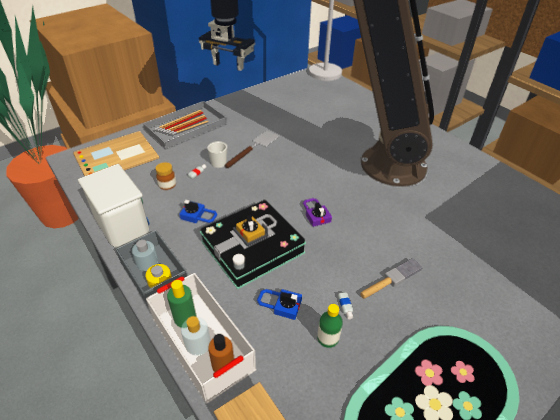

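View pics/wrist0.png

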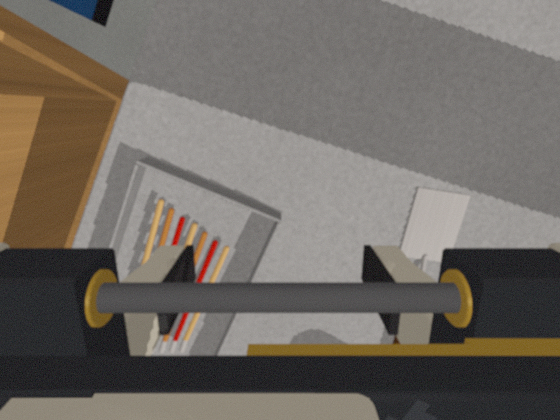

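Top view: the chest is at about (258,168), with the brass lock at (257,163), shackle pointing down the image (world -x) and the pot at (226,128). The blue and purple look-alikes are elsewhere. I'll zoom in.

```bash
cat > h.py <<'E'
from plant import r
import numpy as np, cv2
def K(p):
    f=210/np.tan(np.radians(p['vfov'])/2); return np.array([[f,0,p['cx']],[0,f,p['cy']],[0,0,1]])
def atz(p,uv,z):
    n=cv2.undistortPoints(np.array([[uv]],float),K(p),p['distortion'])[0,0]
    d=p['R'].T@np.array([n[0],n[1],1]); c=-p['R'].T@p['t']
    return c+d*(z-c[2])/d[2]
def proj(p,X):
    return cv2.projectPoints(np.array(X,float).reshape(-1,1,3),cv2.Rodrigues(p['R'])[0],p['t'],K(p),p['distortion'])[0][:,0]
E
python3 - <<'E'
from h import *
im=cv2.imread('pics/top0.png')
cv2.imwrite('pics/top0z.png',cv2.resize(im[110:225,205:310],None,fx=5,fy=5,interpolation=cv2.INTER_CUBIC))
p=r.camera_params('top')
for uv in [(258.9,163.9),(255.2,164.1)]: print(atz(p,uv,.115))
E
```

```text
[0.62871931 0.01444675 0.115     ]
[0.62813629 0.02283044 0.115     ]
```

View pics/top0z.png

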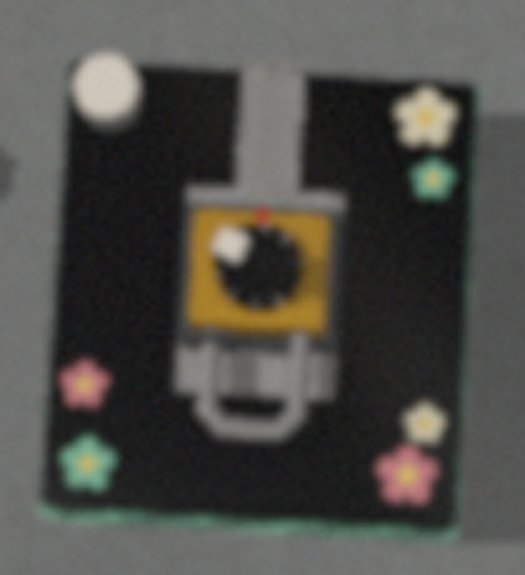

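```bash
python3 - <<'E'
from h import *
p=r.camera_params('top')
f=lambda u,v:(205+(u+.5)/5-.5,110+(v+.5)/5-.5)
C=[atz(p,f(*q),.06) for q in[(72,63),(477,84),(459,527),(42,508)]]
for c in C: print(c)
c=np.mean(C,0);print('centre',c)
for a,b in((1,0),(2,3)): d=C[b]-C[a];print(np.linalg.norm(d),np.degrees(np.arctan2(-d[0],d[1])))
for a,b in((3,0),(2,1)): d=C[b]-C[a];print(np.linalg.norm(d),np.degrees(np.arctan2(d[1],d[0])))
B=[atz(p,f(*q),.09) for q in[(191,206),(330,211),(328,333),(188,329)]]
print(B,np.mean(B,0)); print('mark',atz(p,f(263,215),.09),'bow',atz(p,f(247,433),.078))
print('white',atz(p,f(231,244),.115))
E
```

```text
[0.74171321 0.11466238 0.06      ]
[ 0.73451465 -0.08271089  0.06      ]
[ 0.51760522 -0.07537294  0.06      ]
[0.52425752 0.12395027 0.06      ]
centre [0.62952265 0.0201322  0.06      ]
0.1975045034154435 -2.0887544644395306
0.19943418985809713 -1.9115050755896594
0.21765394921032372 -2.4457095404725653
0.21703351529420775 -1.9375516921527467
[array([0.66449192, 0.05332663, 0.09      ]), array([ 0.6631027 , -0.01176106,  0.09      ]), array([ 0.60528308, -0.01153194,  0.09      ]), array([0.60624947, 0.05367082, 0.09      ])] [0.63478179 0.02092611 0.09      ]
mark [0.6607178  0.01958261 0.09      ] bow [0.55934296 0.02596915 0.078     ]
white [0.641116   0.03301958 0.115     ]
```

```bash
cat >> h.py <<'E'
from scipy.spatial.transform import Rotation as Ro
def toolshift(s,target,yaw):
    "return tool-frame shift to world target and turn about tool z to yaw (tool down)"
    R=Ro.from_euler('xyz',s['eef_rot'],degrees=True)
    d=R.inv().apply(np.array(target)-s['tcp_pos'])
    goal=Ro.from_euler('xyz',[180,0,yaw],degrees=True)
    return d,(R.inv()*goal).as_rotvec()
E
python3 - <<'E'
from h import *
s=r.get_state();p=r.camera_params('wrist')
R=Ro.from_euler('xyz',s['eef_rot'],degrees=True)
c=-p['R'].T@p['t'];print('cam in tool',R.inv().apply(c-s['tcp_pos']),'fwd',R.inv().apply(p['R'][2]))
for z in(0,.05,.08,.12): print(z,[proj(p,s['tcp_pos']+R.apply([x,0,z]))[0].round() for x in(0,-.03,-.06,-.1)])
# hover
L=np.array([.6345,.020])
psi=-110
ax=np.array([np.cos(np.radians(psi)),np.sin(np.radians(psi))])
t=np.r_[L+ax*0.06,0.2256];print(t)
print(toolshift(s,t,psi))
E
```

```text
cam in tool [ 7.70374694e-02  2.90883268e-05 -1.57930777e-01] fwd [-2.82349939e-01  1.68592503e-04  9.59311463e-01]
0 [array([278., 263.]), array([278., 313.]), array([278., 358.]), array([278., 413.])]
0.05 [array([278., 230.]), array([278., 270.]), array([278., 308.]), array([278., 354.])]
0.08 [array([278., 216.]), array([278., 252.]), array([278., 287.]), array([278., 329.])]
0.12 [array([278., 202.]), array([278., 234.]), array([278., 264.]), array([278., 302.])]
[ 0.61397879 -0.03638156  0.2256    ]
(array([-0.53379174,  0.36936222,  0.00096796]), array([ 1.78272393e-05,  1.46174393e-05, -7.60926550e-01]))
```

```bash
python3 - <<'E'
from h import *
s=r.get_state()
print(toolshift(s,[.6345,.020,.2256],-110))
E
```

```text
(array([-0.57724359,  0.41073778,  0.00096914]), array([ 1.78272393e-05,  1.46174393e-05, -7.60926550e-01]))
```

```bash
python3 -m inch '-0.0289 0.0205 0 0 0 0 1;-0.0289 0.0205 0 0 0 0 1;-0.0289 0.0205 0 0 0 0 1;-0.0289 0.0205 0 0 0 0 1;-0.0289 0.0205 0 0 0 0 1;-0.0289 0.0205 0 0 0 0 1;-0.0289 0.0205 0 0 0 0 1;-0.0289 0.0205 0 0 0 0 1;-0.0289 0.0205 0 0 0 0 1;-0.0289 0.0205 0 0 0 0 1;-0.0289 0.0205 0 0 0 0 1;-0.0289 0.0205 0 0 0 0 1;-0.0289 0.0205 0 0 0 0 1;-0.0289 0.0205 0 0 0 0 1;-0.0289 0.0205 0 0 0 0 1;-0.0289 0.0205 0 0 0 0 1;-0.0289 0.0205 0 0 0 0 1;-0.0289 0.0205 0 0 0 0 1;-0.0289 0.0205 0 0 0 0 1;-0.0289 0.0205 0 0 0 0 1' 40
python3 -m inch '0 0 0 0 0 -0.076 1;0 0 0 0 0 -0.076 1;0 0 0 0 0 -0.076 1;0 0 0 0 0 -0.076 1;0 0 0 0 0 -0.076 1;0 0 0 0 0 -0.076 1;0 0 0 0 0 -0.076 1;0 0 0 0 0 -0.076 1;0 0 0 0 0 -0.076 1;0 0 0 0 0 -0.076 1;0 0 0 0 0 0 1;0 0 0 0 0 0 1'
python3 - <<'E'
from h import *
s=r.get_state();print(s['joints'],s['tcp_pos'],s['eef_rot'])
cv2.imwrite('pics/w1.png',cv2.resize(r.capture('wrist')[:,:,::-1],(784,588)))
p=r.camera_params('wrist')
for t in('lock','dial','dial_grip','shackle_bow'): print(t,[(d['xy'],round(d['p'],2)) for d in r.recognise(t,'wrist')][:3])
E
```

```text
time_s: 2.72
tcp_pos: [0.6361, 0.0214, 0.2268]
eef_rot: [-180.0, 0.0, -153.6]
contact_force: [0.8, -0.3, -0.3]
gripper_width: 0.0876
time_s: 3.72
tcp_pos: [0.6355, 0.0197, 0.2266]
eef_rot: [-180.0, 0.0, -110.2]
contact_force: [-0.3, -0.5, -0.1]
gripper_width: 0.0877
[ 1.93291773e+01  1.68919824e+01 -4.59313377e+00 -1.48593713e-03
 -6.85125696e+01 -3.95162694e+01] [0.63551661 0.01967071 0.22659998] [-1.79999094e+02  2.53924215e-03 -1.10187636e+02]
lock [([288.8, 193.3], 0.96), ([490.4, 116.3], 0.78), ([147.2, 22.3], 0.64)]
dial [([499.6, 127.2], 0.9), ([131.2, 4.4], 0.73), ([278.6, 199.5], 0.66)]
dial_grip [([278.7, 197.4], 0.89), ([133.7, 7.7], 0.88), ([499.8, 127.6], 0.86)]
shackle_bow [([346.9, 165.5], 0.98), ([493.2, 61.8], 0.96), ([196.0, 43.9], 0.86)]
```

View pics/w1.png

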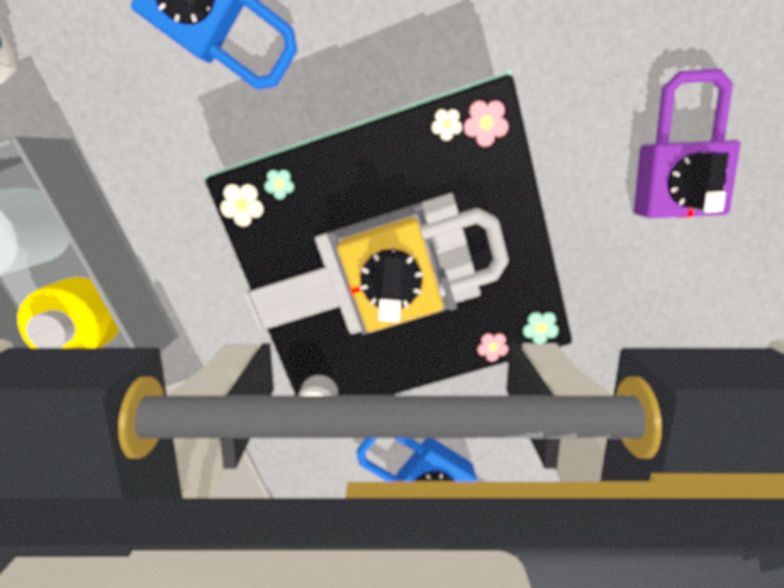

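The wrist view shows the brass lock at (390,275) with its bar vertical in the picture. The white end at (389,310) points along tool -x, so the dial is at about 72° (1.257 rad, two notches from 0). The red mark is at (354,290). Now measuring exactly.

```bash
python3 - <<'E'
from h import *
s=r.get_state();p=r.camera_params('wrist')
im=cv2.imread('pics/w1.png')
cv2.imwrite('pics/w1z.png',cv2.resize(im[170:370,220:520],None,fx=2.6,fy=2.6,interpolation=cv2.INTER_CUBIC))
f=lambda u,v:((u+.5)/1.4-.5,(v+.5)/1.4-.5)
for n,q,z in[('bow',(499,248),.078),('white',(389,310),.115),('mark',(354,290),.09),('b1',(335,241),.09),('b2',(418,216),.09),('b3',(446,308),.09),('b4',(364,335),.09)]: print(n,atz(p,f(*q),z))
L=np.array([.6345,.020]);R=lambda a:np.array([[np.cos(a),-np.sin(a)],[np.sin(a),np.cos(a)]])
y=np.radians(-2.1)
for a,b,z in[(28,32,.09),(28,-32,.09),(-28,-32,.09),(-28,32,.09),(-78.5,0,.078)]:
    print(a,b,proj(p,np.r_[L+R(y)@np.array([a,b])/1e3,z])[0]*1.4)
th=y+1.257
for e in(20,-20): 
  for w in(6,-6): print(e,w,proj(p,np.r_[L+R(th)@np.array([e,w])/1e3,.115])[0]*1.4)
E
```

```text
bow [0.56027566 0.0300401  0.078     ]
white [0.64059871 0.03411019 0.115     ]
mark [0.66057314 0.02096567 0.09      ]
b1 [ 0.66008775 -0.01389321  0.09      ]
b2 [ 0.60463102 -0.01067214  0.09      ]
b3 [0.6071007  0.05396062 0.09      ]
b4 [0.66582838 0.05320555 0.09      ]
28 32 [365.59343002 330.88883166]
28 -32 [333.56058509 242.72368335]
-28 -32 [416.58985364 215.77232452]
-28 32 [444.52044258 306.81883037]
-78.5 0 [501.87360078 235.74384915]
20 6 [399.93191386 316.92057626]
20 -6 [380.53468624 316.92721307]
-20 6 [400.34688579 253.45752616]
-20 -6 [380.15113512 253.4640375 ]
```

View pics/w1z.png

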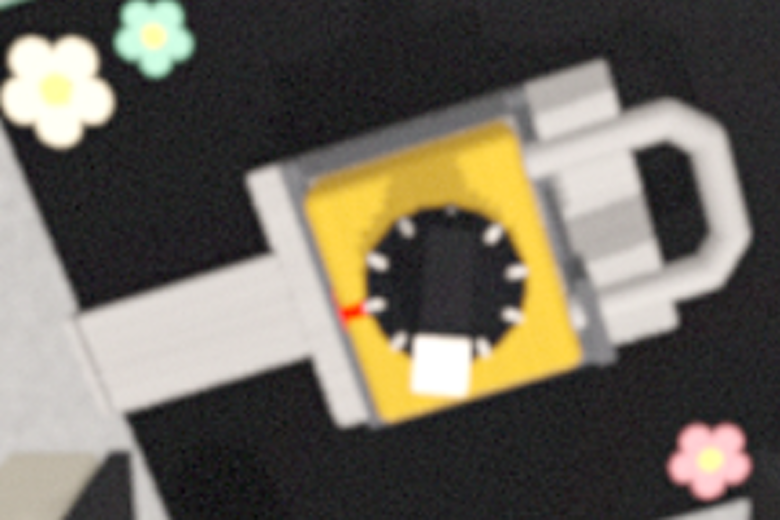

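Predicted outlines match the picture to within 2–3 mm. I'll descend onto the bar.

```bash
python3 - <<'E'
from h import *
s=r.get_state()
print(toolshift(s,[.6345,.020,.098],-110))
E
python3 -m inch '0 -0.001 0.012 0 0 0 0.6;0 0 0.012 0 0 0 0.6;0 0 0.012 0 0 0 0.6;0 0 0.012 0 0 0 0.6;0 0 0.012 0 0 0 0.6;0 0 0.012 0 0 0 0.6;0 0 0.012 0 0 0 0.6;0 0 0.012 0 0 0 0.6;0 0 0.012 0 0 0 0.6;0 0 0.010 0 0 0 0.6;0 0 0.009 0 0 0 0.6;0 0 0 0 0 0 0.6;0 0 0 0 0 0 0.6'
python3 -m inch '0 0 0 0 0 0 0.4;0 0 0 0 0 0 0.3;0 0 0 0 0 0 0.25;0 0 0 0 0 0 0.2;0 0 0 0 0 0 0.2;0 0 0 0 0 0 0.2'
```

```text
(array([5.19217009e-05, 1.08645563e-03, 1.28573279e-01]), array([-3.20921781e-05,  2.25909100e-05, -2.05398289e-03]))
time_s: 5.05
tcp_pos: [0.6363, 0.0192, 0.0991]
eef_rot: [180.0, -0.0, -110.0]
contact_force: [0.5, 0.5, 0.6]
gripper_width: 0.0525
time_s: 5.55
tcp_pos: [0.6365, 0.0193, 0.0998]
eef_rot: [-180.0, 0.0, -110.1]
contact_force: [-0.1, -0.8, 0.4]
gripper_width: 0.0199
```

```bash
python3 -m inch '0 0.002 0.001 0 0 0 0.2;0 0 0 0 0 0 0.2;0 0 0 0 0 0 0.2'
python3 - <<'E'
from h import *
s=r.get_state();print(s['tcp_pos'])
im=r.capture('wrist')[:,:,::-1]
cv2.imwrite('pics/w2.png',cv2.resize(im,(784,588)))
E
```

```text
time_s: 5.8
tcp_pos: [0.6344, 0.02, 0.0985]
eef_rot: [180.0, -0.0, -110.0]
contact_force: [1.4, -1.0, 0.7]
gripper_width: 0.018
[0.63439968 0.02004751 0.0985042 ]
```

View pics/w2.png

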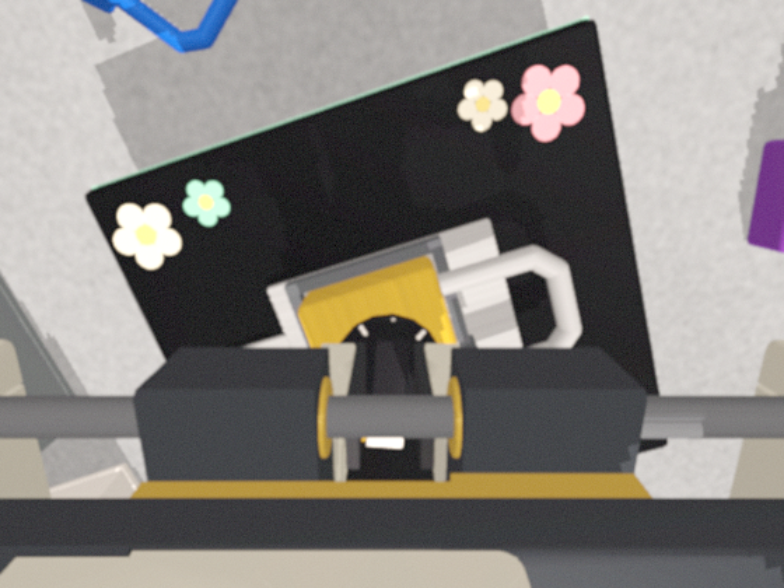

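The pads straddle the bar evenly (bar at column ~390, white end at (385,442)). I'll close and turn about half of the way.

```bash
python3 -m inch '0 0 0 0 0 0 0.12;0 0 0 0 0 0 0.06;0 0 0 0 0 0 0;0 0 0 0 0 0 0;0 0 0 0 0 0 0' 25
python3 -c "
from plant import r
s=r.get_state();print(s['moment'],s['eef_rot'],s['joints'])"
```

```text
time_s: 6.27
tcp_pos: [0.6348, 0.0201, 0.0986]
eef_rot: [-180.0, 0.0, -110.1]
contact_force: [1.2, -0.4, -0.4]
gripper_width: 0.0124
[ 8.83820217e-02 -3.96772847e-01 -1.12835758e-04] [-1.79979267e+02  1.21054097e-02 -1.10050062e+02] [ 1.93890404e+01  2.28194668e+01 -1.38213180e+01  4.76482002e-03
 -5.33355128e+01 -3.94419486e+01]
```

```bash
M() { python3 -c "
from plant import r
s=r.get_state();print('Mz',s['moment'].round(3),'yaw',s['eef_rot'][2].round(2),'F',s['contact_force'].round(1),s['tcp_pos'].round(4))"; }
python3 -m inch '0 0 0 0 0 0.07 0;0 0 0 0 0 0.07 0' >/dev/null; M
python3 -m inch '0 0 0 0 0 0.07 0;0 0 0 0 0 0.07 0' >/dev/null; M
python3 -m inch '0 0 0 0 0 0.07 0;0 0 0 0 0 0.07 0' >/dev/null; M
python3 -m inch '0 0 0 0 0 0.07 0;0 0 0 0 0 0.07 0' >/dev/null; M
python3 -m inch '0 0 0 0 0 0.07 0;0 0 0 0 0 0 0' >/dev/null; M
```

```text
Mz [-0.205  0.011  0.116] yaw -118.25 F [ 0.7  0.  -0.1] [0.6346 0.0201 0.0986]
Mz [0.631 0.423 0.054] yaw -126.29 F [-0.6  2.1  0.5] [0.6343 0.0202 0.0986]
Mz [1.068 0.798 0.019] yaw -134.32 F [-2.4  2.4  1.5] [0.6341 0.0204 0.0986]
Mz [1.521 1.045 0.018] yaw -142.34 F [-3.3  4.   2.1] [0.6339 0.0206 0.0985]
Mz [1.528 1.1   0.009] yaw -146.4 F [-2.9  4.3  3.2] [0.6338 0.0207 0.0986]
```

One notch is done (yaw -146.4, Mz back to ~0). Second notch next.

```bash
M() { python3 -c "
from plant import r
s=r.get_state();print('Mz',s['moment'].round(3),'yaw',s['eef_rot'][2].round(2),'F',s['contact_force'].round(1),s['tcp_pos'].round(4),s['gripper_width'])"; }
python3 -m inch '0 0 0 0 0 0.07 0;0 0 0 0 0 0.07 0' >/dev/null; M
python3 -m inch '0 0 0 0 0 0.07 0;0 0 0 0 0 0.07 0' >/dev/null; M
python3 -m inch '0 0 0 0 0 0.07 0;0 0 0 0 0 0.07 0' >/dev/null; M
python3 -m inch '0 0 0 0 0 0.07 0;0 0 0 0 0 0.07 0' >/dev/null; M
python3 -m inch '0 0 0 0 0 0.063 0;0 0 0 0 0 0 0' >/dev/null; M
python3 - <<'E'
from h import *
for n in('top','wrist','scene'): cv2.imwrite(f'pics/{n}3.png',r.capture(n)[:,:,::-1])
E
```

```text
Mz [2.222 1.539 0.038] yaw -154.31 F [-3.9  5.4  3.4] [0.6337 0.0209 0.0986] 0.011636710357394987
Mz [2.726 1.747 0.068] yaw -162.35 F [-4.1  7.1  4.4] [0.6336 0.0211 0.0986] 0.011587926818840653
Mz [3.095 1.885 0.022] yaw -170.37 F [-5.2  8.3  3.9] [0.6336 0.0214 0.0986] 0.01151915306226379
Mz [3.485 2.056 0.04 ] yaw -178.39 F [-5.5 10.   4.4] [0.6336 0.0216 0.0986] 0.01177919424051691
Mz [ 3.498e+00  2.039e+00 -1.000e-03] yaw 177.97 F [-5.2  9.2  5.1] [0.6336 0.0217 0.0986] 0.011658066020924973
```

View pics/wrist3.png

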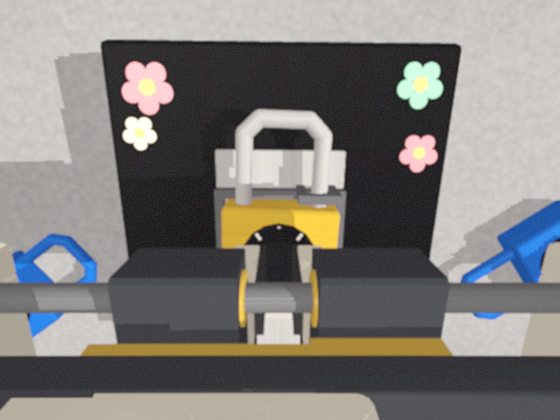

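White end sits under the fingers pointing down the image (+x, towards the mark), Mz is about 0, and the yaw is 178. I'll release, rise and check.

```bash
python3 -m inch '0 0 0 0 0 0 0.1;0 0 0 0 0 0 0.2;0 0 0 0 0 0 0.3;0 0 0 0 0 0 0.4;0 0 0 0 0 0 0.4;0 0 -0.01 0 0 0 0.4;0 0 -0.03 0 0 0 0.4;0 0 -0.03 0 0 0 0.4;0 0 -0.03 0 0 0 0.4;0 0 -0.01 0 0 0 0.4;0 0 0 0 0 0 0.4'
python3 - <<'E'
from h import *
s=r.get_state();print(s['tcp_pos'],s['eef_rot'],s['contact_force'],s['moment'])
im=r.capture('wrist')[:,:,::-1];p=r.camera_params('wrist')
print({k:v.tolist() if hasattr(v,'tolist') else v for k,v in p.items() if k in 'Rt'})
im=im[40:280,130:430]
cv2.imwrite('pics/w4.png',cv2.resize(im,None,fx=2.5,fy=2.5,interpolation=cv2.INTER_CUBIC))
E
```

```text
time_s: 9.0
tcp_pos: [0.6365, 0.02, 0.2133]
eef_rot: [179.9, 0.4, 178.2]
contact_force: [1.0, 0.6, 0.7]
gripper_width: 0.0352
[0.63649838 0.02001495 0.21330943] [179.91755094   0.38502916 178.16538198] [1.00204279 0.57602729 0.72890966] [-0.0130333  -0.02981939  0.02111399]
{'R': [[0.031931567808899664, 0.9994894224664189, 0.0011266565626083063], [0.9577864445816303, -0.03092142352252539, 0.28581286210214574], [0.2857017703006847, -0.008047356403505223, -0.9582847898730155]], 't': [-0.040283771834018586, -0.6389766210702501, 0.19396561422855466]}
```

View pics/w4.png

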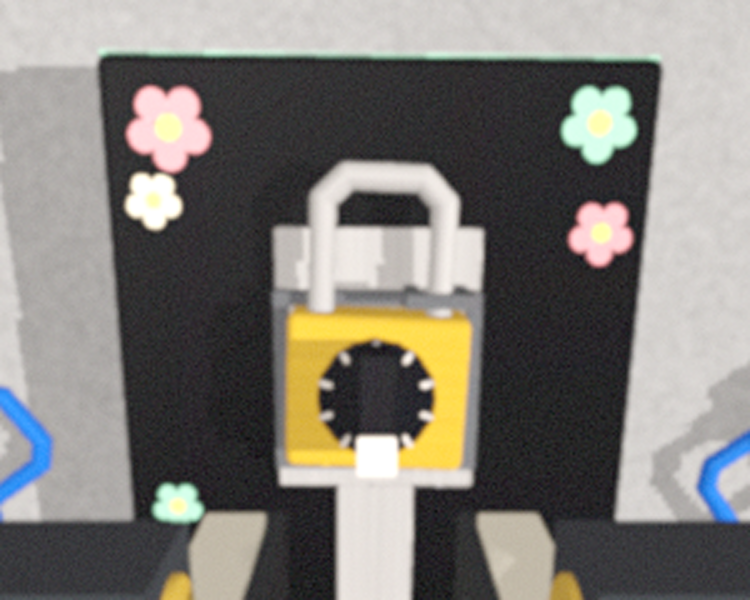

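```bash
python3 - <<'E'
from h import *
p=r.camera_params('wrist')
f=lambda u,v:(130+(u+.5)/2.5-.5,40+(v+.5)/2.5-.5)
for n,q,z in[('bowtopOuter',(386,162),.078),('bowinner',(386,194),.078),('legL',(322,250),.078),('legR',(446,250),.078),('b1',(287,307),.09),('b2',(470,307),.09),('b3',(287,465),.09),('b4',(473,467),.09),('discL',(319,397),.095),('discR',(435,397),.095),('lidTL',(103,57),.06),('lidTR',(660,60),.06),('white',(377,455),.115),('barfar',(378,357),.115)]: print(n,atz(p,f(*q),z).round(4))
E
```

```text
bowtopOuter [0.5548 0.0275 0.078 ]
bowinner [0.5651 0.0272 0.078 ]
legL [0.5831 0.0046 0.078 ]
legR [0.5845 0.0475 0.078 ]
b1 [ 0.6007 -0.0075  0.09  ]
b2 [0.6027 0.0545 0.09  ]
b3 [ 0.6574 -0.0109  0.09  ]
b4 [0.6603 0.0557 0.09  ]
discL [0.6312 0.0021 0.095 ]
discR [0.6325 0.0419 0.095 ]
lidTL [ 0.517  -0.0687  0.06  ]
lidTR [0.5241 0.1233 0.06  ]
white [0.6459 0.0215 0.115 ]
barfar [0.6135 0.0227 0.115 ]
```

The white end covers the red mark, so the dial is at 0. Lock yaw ≈ -2°, and the bow centre measures (0.560, 0.025), which agrees with the geometry. I'll move above the bow and turn so the jaws close along x.

```bash
python3 -m inch '0.0255 0.001 0 0 0 0 0.227;0.0255 0.001 0 0 0 0 0.227;0.0255 0.001 0 0 0 0 0.227;0 0 0 0 0 -0.1205 0.227;0 0 0 0 0 -0.1205 0.227;0 0 0 0 0 -0.1205 0.227;0 0 0 0 0 -0.1205 0.227;0 0 0 0 0 -0.1205 0.227;0 0 0 0 0 -0.1205 0.227;0 0 0 0 0 -0.1205 0.227;0 0 0 0 0 -0.1205 0.227;0 0 0 0 0 -0.1205 0.227;0 0 0 0 0 -0.1205 0.227;0 0 0 0 0 -0.1205 0.227;0 0 0 0 0 -0.1205 0.227;0 0 0 0 0 -0.1205 0.227;0 0 0 0 0 0 0.227;0 0 0 0 0 0 0.227;0 0 0 0 0 0 0.227'
python3 - <<'E'
from h import *
s=r.get_state();print(s['tcp_pos'],s['eef_rot'])
print(toolshift(s,[.560,.025,.13],-92.1))
im=r.capture('wrist')[:,:,::-1];p=r.camera_params('wrist')
cv2.imwrite('pics/w5.png',cv2.resize(im,(784,588)))
print('bow pred',[1.4*proj(p,[x,y,.078])[0] for x,y in((.56,.025),(.5845,.0035),(.586,.0465))])
E
```

```text
time_s: 10.63
tcp_pos: [0.5579, 0.0253, 0.208]
eef_rot: [179.9, -0.0, -92.3]
contact_force: [0.3, -0.2, 0.8]
gripper_width: 0.0201
[0.55787312 0.02532943 0.20801699] [ 1.79942030e+02 -1.84569692e-02 -9.23286112e+01]
(array([ 0.00021761, -0.00221745,  0.07801486]), array([ 0.00101241, -0.00032012, -0.00399018]))
bow pred [array([385.03535574, 277.33025748]), array([344.87828774, 245.95856791]), array([346.96096741, 310.39694477])]
```

View pics/w5.png

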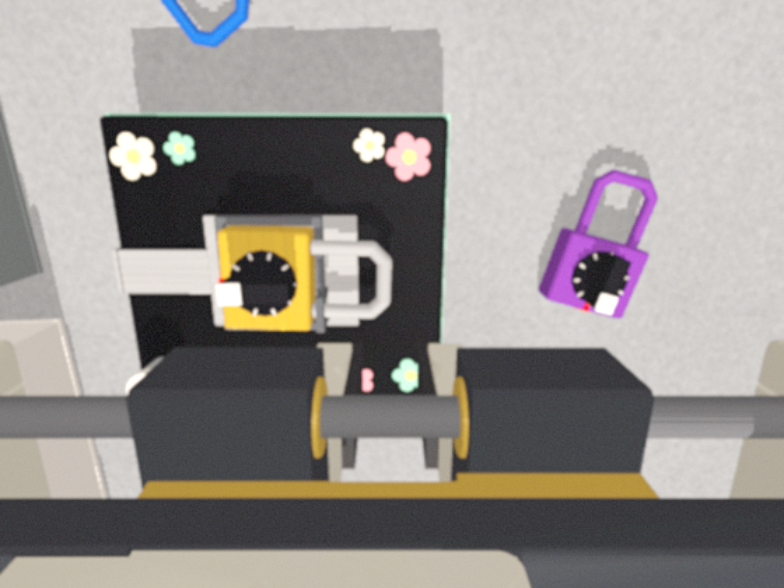

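```bash
python3 - <<'E'
from h import *
p=r.camera_params('wrist')
L=np.array([.634,.0215]);y=np.radians(-2.1)
def q(a,b,z,th=y): c,s=np.cos(th),np.sin(th); return (1.4*proj(p,[L[0]+c*a-s*b,L[1]+s*a+c*b,z])[0]).round(1)
print('mark',q(.027,0,.09),'disc c',q(0,0,.095))
for d in(-.2,-.1,0,.1,.2,.3): print(d,'white',q(.016*np.cos(d),.016*np.sin(d),.115),'far',q(-.02*np.cos(d),-.02*np.sin(d),.115))
print('corners',[q(a,b,.09) for a,b in((.028,.032),(.028,-.032),(-.028,-.032),(-.028,.032))],'bow',q(-.074,0,.078))
im=cv2.imread('pics/w5.png')[190:350,190:410]
cv2.imwrite('pics/w5z.png',cv2.resize(im,None,fx=3.5,fy=3.5,interpolation=cv2.INTER_CUBIC))
E
```

```text
mark [221.6 281.6] disc c [263.1 283.6]
-0.2 white [225.7 287.8] far [288.9 299.7]
-0.1 white [225.5 290.5] far [289.2 296.4]
0 white [225.7 293.2] far [289.2 293. ]
0.1 white [226.1 295.9] far [288.8 289.6]
0.2 white [226.8 298.5] far [288.  286.3]
0.3 white [227.8 301.1] far [286.9 283. ]
corners [array([225.3, 329.9]), array([214.3, 230.1]), array([307.7, 229.8]), array([313. , 329.6])] bow [384.9 276.2]
```

View pics/w5z.png

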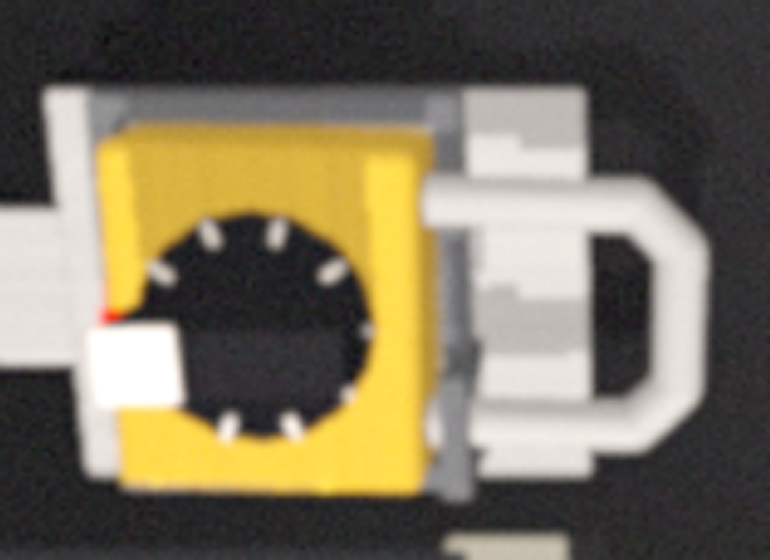

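The dial agrees with 0 to within about 0.05 rad. Descending over the bow.

```bash
python3 -m inch '0 -0.0022 0.012 0 0 0 0.227;0 0 0.012 0 0 0 0.227;0 0 0.012 0 0 0 0.227;0 0 0.012 0 0 0 0.227;0 0 0.012 0 0 0 0.227;0 0 0.012 0 0 0 0.227;0 0 0.012 0 0 0 0.227;0 0 0.012 0 0 0 0.227;0 0 0.012 0 0 0 0.227;0 0 0 0 0 0 0.227;0 0 0 0 0 0 0.227'
python3 - <<'E'
from h import *
s=r.get_state();print(s['tcp_pos'],s['eef_rot'])
im=r.capture('wrist')[:,:,::-1]
cv2.imwrite('pics/w6.png',cv2.resize(im,(784,588)))
cv2.imwrite('pics/s6.png',cv2.resize(r.capture('scene')[140:290,190:390,::-1],None,fx=4,fy=4,interpolation=cv2.INTER_CUBIC))
E
```

```text
time_s: 11.6
tcp_pos: [0.5601, 0.0252, 0.1001]
eef_rot: [179.9, -0.0, -92.2]
contact_force: [-0.3, -0.2, 0.5]
gripper_width: 0.0197
[0.5600583  0.02518501 0.10014795] [ 1.79919025e+02 -4.24187406e-02 -9.21737835e+01]
```

View pics/w6.png

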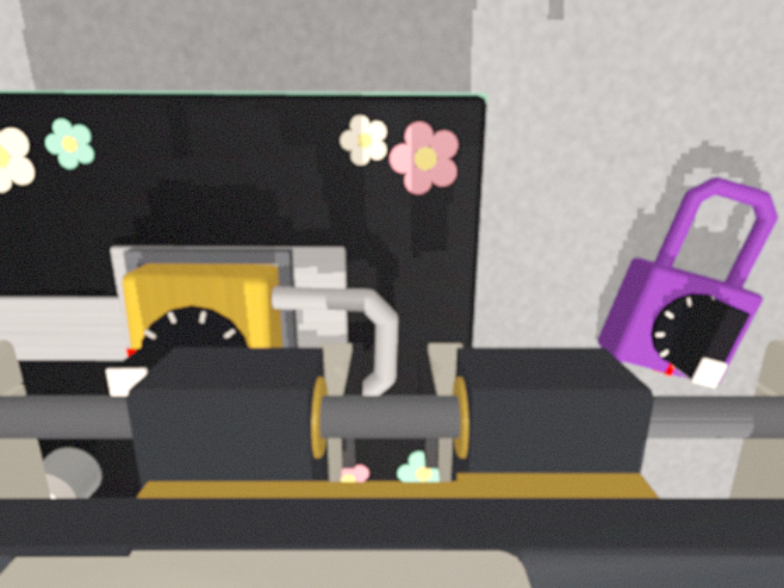

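View pics/s6.png

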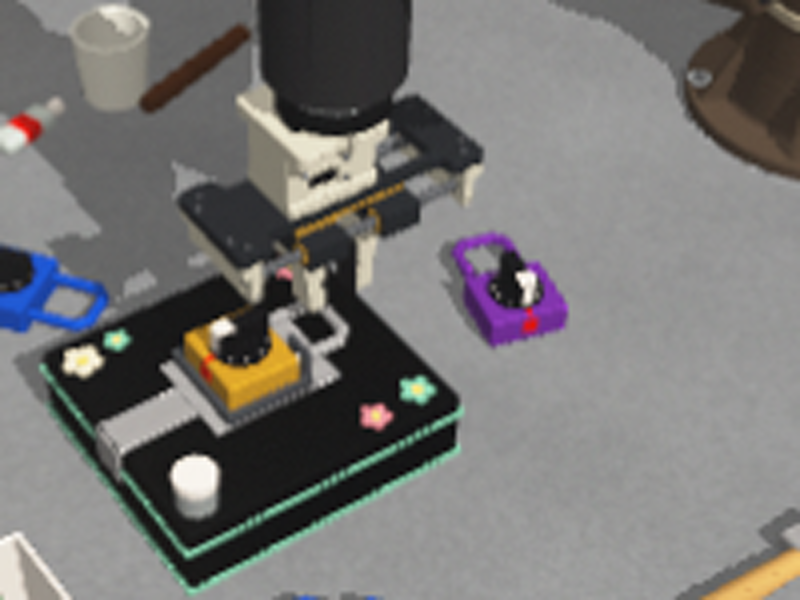

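The bow (column ~386) lies between the pads (mid ~390). Going down the last 3 cm.

```bash
python3 -m inch '0 -0.001 0.008 0 0 0 0.227;0 0 0.008 0 0 0 0.227;0 0 0 0 0 0 0.227'; python3 -m inch '0 0 0.006 0 0 0 0.227;0 0 0.005 0 0 0 0.227;0 0 0.005 0 0 0 0.227;0 0 0 0 0 0 0.227'
```

```text
time_s: 11.95
tcp_pos: [0.5605, 0.0251, 0.083]
eef_rot: [179.9, -0.0, -92.1]
contact_force: [1.1, -0.1, -0.7]
gripper_width: 0.0198
time_s: 12.28
tcp_pos: [0.5607, 0.0252, 0.0673]
eef_rot: [179.9, -0.0, -92.1]
contact_force: [-0.1, 0.9, -0.1]
gripper_width: 0.0202
```

```bash
python3 -m inch '0 0 0 0 0 0 0.15;0 0 0 0 0 0 0.1;0 0 0 0 0 0 0;0 0 0 0 0 0 0;0 0 0 0 0 0 0;0 0 0 0 0 0 0' 30
python3 - <<'E'
from h import *
im=r.capture('wrist')[:,:,::-1]
cv2.imwrite('pics/w7.png',cv2.resize(im,(784,588)))
E
```

```text
time_s: 12.78
tcp_pos: [0.5617, 0.0253, 0.0688]
eef_rot: [-180.0, 0.0, -92.1]
contact_force: [0.7, -1.0, -0.4]
gripper_width: 0.0078
```

View pics/w7.png

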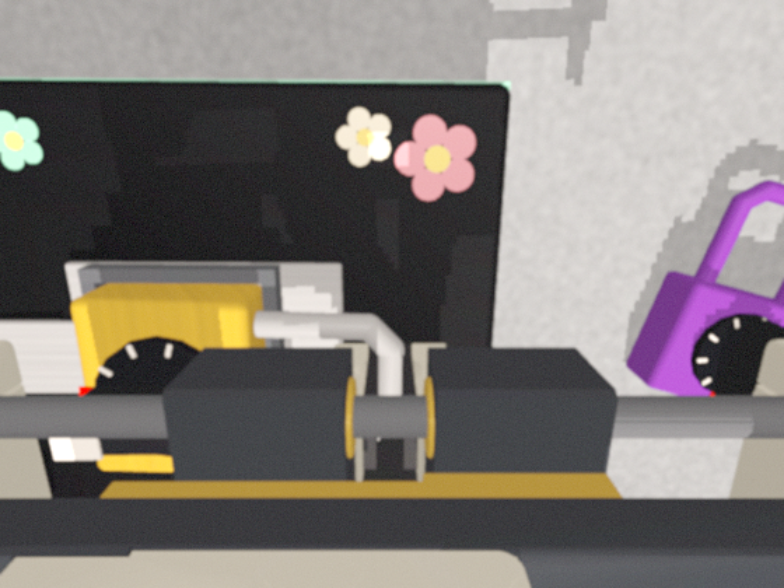

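The bow is gripped between the pads. I'll pull along tool +y, which is the lock's -x.

```bash
python3 -m inch '0 0.002 0 0 0 0 0;0 0.002 0 0 0 0 0;0 0.002 0 0 0 0 0;0 0.002 0 0 0 0 0'; python3 -m inch '0 0.002 0 0 0 0 0;0 0.002 0 0 0 0 0;0 0.002 0 0 0 0 0;0 0.002 0 0 0 0 0'; python3 -m inch '0 0.002 0 0 0 0 0;0 0.002 0 0 0 0 0;0 0.002 0 0 0 0 0;0 0 0 0 0 0 0;0 0 0 0 0 0 0'
```

```text
time_s: 13.17
tcp_pos: [0.5535, 0.0257, 0.0687]
eef_rot: [-180.0, 0.0, -92.1]
contact_force: [3.8, -1.6, -0.3]
gripper_width: 0.0077
time_s: 13.5
tcp_pos: [0.5454, 0.0261, 0.0687]
eef_rot: [-180.0, 0.0, -92.1]
contact_force: [2.6, -0.8, 0.6]
gripper_width: 0.0077
time_s: 13.92
tcp_pos: [0.539, 0.0262, 0.0685]
eef_rot: [180.0, -0.0, -92.1]
contact_force: [1.2, -0.6, 0.7]
gripper_width: 0.0078
```

```bash
for i in 1 2 3; do echo; done; python3 -m inch '0 0.001 0 0 0 0 0;0 0 0 0 0 0 0'; python3 -m inch '0 0.001 0 0 0 0 0;0 0 0 0 0 0 0';python3 -m inch '0 0.001 0 0 0 0 0;0 0 0 0 0 0 0'
```

```text
time_s: 14.08
tcp_pos: [0.5384, 0.0262, 0.0685]
eef_rot: [180.0, -0.0, -92.1]
contact_force: [1.6, -1.1, 1.3]
gripper_width: 0.0081
time_s: 14.25
tcp_pos: [0.5374, 0.0262, 0.0686]
eef_rot: [-180.0, 0.0, -92.1]
contact_force: [2.5, -0.7, -1.3]
gripper_width: 0.0078
time_s: 14.42
tcp_pos: [0.537, 0.0263, 0.0687]
eef_rot: [-179.9, 0.0, -92.1]
contact_force: [4.5, -2.1, -1.5]
gripper_width: 0.0077
```

```bash
python3 -m inch '0 0.001 0 0 0 0 0;0 0 0 0 0 0 0'; python3 -m inch '0 0.001 0 0 0 0 0;0 0 0 0 0 0 0';python3 -m inch '0 0.001 0 0 0 0 0;0 0 0 0 0 0 0;0 0 0 0 0 0 0'
```

```text
time_s: 14.58
tcp_pos: [0.5369, 0.0263, 0.0689]
eef_rot: [-179.8, 0.0, -92.1]
contact_force: [8.5, -4.3, -3.0]
gripper_width: 0.008
time_s: 14.75
tcp_pos: [0.537, 0.0265, 0.0692]
eef_rot: [-179.7, 0.0, -92.0]
contact_force: [10.9, -5.4, -4.3]
gripper_width: 0.008
time_s: 15.0
tcp_pos: [0.5369, 0.0266, 0.0695]
eef_rot: [-179.7, 0.0, -92.0]
contact_force: [13.2, -6.2, -5.0]
gripper_width: 0.0079
```

Firm stop reached (force climbs with no motion), after about 24.8 mm of travel including nest play. I'll relax, release and rise.

```bash
python3 -m inch '0 -0.003 0 0 0 0 0;0 0 0 0 0 0 0;0 0 0 0 0 0 0.1;0 0 0 0 0 0 0.2;0 0 0 0 0 0 0.227;0 0 0 0 0 0 0.227;0 0 -0.01 0 0 0 0.227;0 0 -0.02 0 0 0 0.227;0 0 -0.03 0 0 0 0.227;0 0 -0.03 0 0 0 0.3;0 0 -0.03 0 0 0 0.4;0 0 -0.02 0 0 0 0.4;0 0 0 0 0 0 0.4;0 0 0 0 0 0 0.4'
python3 - <<'E'
from h import *
s=r.get_state();print(s['tcp_pos'],s['eef_rot'])
im=r.capture('wrist')[:,:,::-1];p=r.camera_params('wrist')
L=np.array([.634,.0215]);y=np.radians(-2.1)
def q(a,b,z,th=y): c,s=np.cos(th),np.sin(th); return (1.4*proj(p,[L[0]+c*a-s*b,L[1]+s*a+c*b,z])[0]).round(1)
print('bow open',q(-.098,0,.078),'corners',[q(a,b,.09) for a,b in((.028,.032),(.028,-.032),(-.028,-.032),(-.028,.032))],'white',q(.016,0,.115))
print(toolshift(s,[.634,.0215,.2],-182.1))
cv2.imwrite('pics/w8.png',cv2.resize(im,(784,588)))
E
```

```text
time_s: 16.17
tcp_pos: [0.5367, 0.0266, 0.2104]
eef_rot: [-179.8, 0.1, -92.1]
contact_force: [-0.3, 0.1, -0.5]
gripper_width: 0.0347
[0.53668814 0.02657357 0.21044617] [-1.79847606e+02  8.58453295e-02 -9.20849500e+01]
bow open [388.2 275.3] corners [array([191.4, 328.3]), array([178.5, 228.7]), array([271.7, 228.8]), array([278.9, 328.3])] white [187.6 291.7]
(array([ 0.00154553, -0.0974039 ,  0.01070298]), array([-9.11841659e-04,  3.26597110e-03,  1.57105568e+00]))
```

View pics/w8.png

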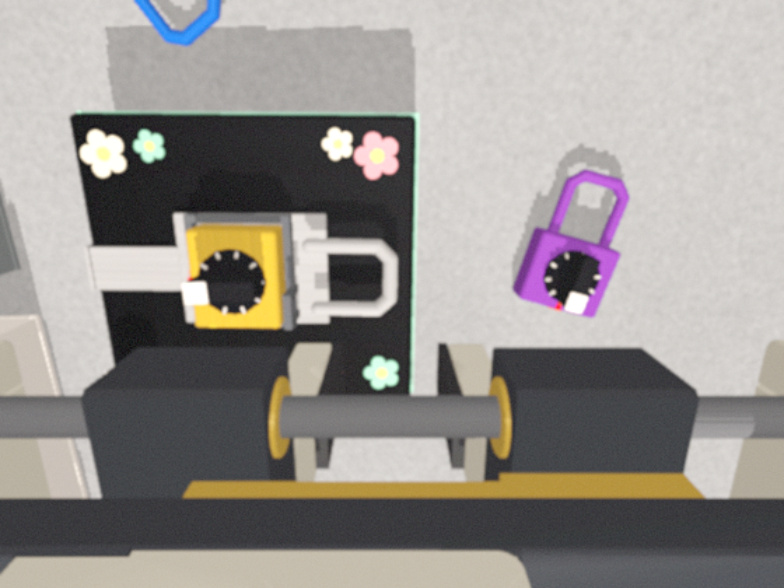

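Shackle fully open: bow at (388,277), as predicted for 24 mm. The white end is still at the mark, at (194,293). Now back over the dial, with the jaws across the bar.

```bash
python3 -m inch '0 -0.0322 0 0 0 0 0.4;0 -0.0322 0 0 0 0 0.4;0.001 -0.0322 0 0 0 0 0.4;0 0 0 0 0 0.1208 0.4;0 0 0 0 0 0.1208 0.4;0 0 0 0 0 0.1208 0.4;0 0 0 0 0 0.1208 0.4;0 0 0 0 0 0.1208 0.4;0 0 0 0 0 0.1208 0.4;0 0 0 0 0 0.1208 0.4;0 0 0 0 0 0.1208 0.4;0 0 0 0 0 0.1208 0.4;0 0 0 0 0 0.1208 0.4;0 0 0 0 0 0.1208 0.4;0 0 0 0 0 0.1208 0.4;0 0 0 0 0 0.1208 0.4;0 0 0 0 0 0 0.4;0 0 0 0 0 0 0.4;0 0 0 0 0 0 0.4'
python3 - <<'E'
from h import *
s=r.get_state();print(s['tcp_pos'],s['eef_rot'])
print(toolshift(s,[.633,.0218,.098],-182.1))
im=r.capture('wrist')[:,:,::-1];p=r.camera_params('wrist')
im=im[40:280,130:430]
cv2.imwrite('pics/w9.png',cv2.resize(im,None,fx=2.5,fy=2.5,interpolation=cv2.INTER_CUBIC))
f=lambda X:((proj(p,X)[0]-[130,40]+.5)*2.5-.5).round()
y=np.radians(-2.1)
for L in([.633,.0218],):
  for a,b,z in((.02,0,.115),(-.02,0,.115),(-.098,0,.078),(.028,.032,.09),(-.028,-.032,.09)): print(a,b,f([L[0]+np.cos(y)*a-np.sin(y)*b,L[1]+np.sin(y)*a+np.cos(y)*b,z]))
E
```

```text
time_s: 17.8
tcp_pos: [0.6325, 0.0217, 0.2078]
eef_rot: [-180.0, -0.1, 178.2]
contact_force: [-0.4, 0.8, -0.1]
gripper_width: 0.035
[0.63249474 0.02166366 0.20777579] [-1.79976540e+02 -8.32438061e-02  1.78160624e+02]
(array([-0.00066012,  0.00019744,  0.10977487]), array([-0.00041276, -0.00145194,  0.00454905]))
0.02 0 [372. 488.]
-0.02 0 [373. 368.]
-0.098 0 [374. 110.]
0.028 0.032 [462. 484.]
-0.028 -0.032 [278. 328.]
```

View pics/w9.png

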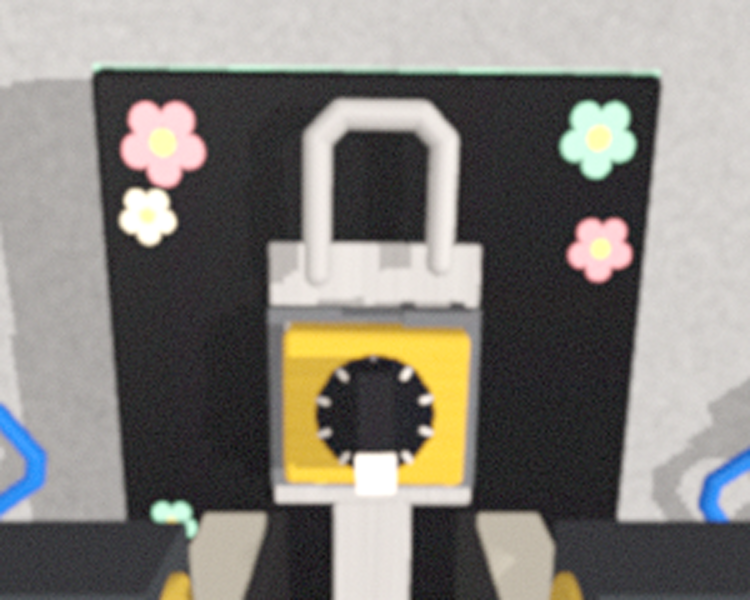

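```bash
python3 -m inch '0 0.001 0.012 0 0 0.0045 0.4;0 0 0.012 0 0 0 0.4;0 0 0.012 0 0 0 0.4;0 0 0.012 0 0 0 0.4;0 0 0.012 0 0 0 0.4;0 0 0.012 0 0 0 0.4;0 0 0.012 0 0 0 0.3;0 0 0.012 0 0 0 0.3;0 0 0.008 0 0 0 0.3;0 0 0.005 0 0 0 0.25;0 0 0 0 0 0 0.2;0 0 0 0 0 0 0.2'
python3 -m inch '0 0 0 0 0 0 0.12;0 0 0 0 0 0 0.06;0 0 0 0 0 0 0;0 0 0 0 0 0 0;0 0 0 0 0 0 0;0 0 0 0 0 0 0' 55
```

```text
time_s: 18.85
tcp_pos: [0.6331, 0.0227, 0.0996]
eef_rot: [-180.0, -0.0, 177.7]
contact_force: [0.5, 0.6, 1.6]
gripper_width: 0.0182
time_s: 19.35
tcp_pos: [0.6335, 0.0229, 0.1003]
eef_rot: [180.0, 0.1, 177.7]
contact_force: [-0.8, 1.0, 4.4]
gripper_width: 0.0116
```

```bash
python3 -m inch '0 0 -0.002 0 0 0 0;0 0 -0.002 0 0 0 0;0 0 -0.002 0 0 0 0;0 0 -0.002 0 0 0 0;0 0 0 0 0 0 0'; python3 -m inch '0 0 -0.003 0 0 0 0;0 0 -0.003 0 0 0 0;0 0 -0.003 0 0 0 0;0 0 -0.003 0 0 0 0;0 0 0 0 0 0 0;0 0 0 0 0 0 0'
python3 - <<'E'
from h import *
cv2.imwrite('pics/w10.png',r.capture('wrist')[:,:,::-1])
E
```

```text
time_s: 19.77
tcp_pos: [0.6329, 0.0227, 0.1076]
eef_rot: [-180.0, -0.0, 177.7]
contact_force: [1.7, 0.2, -4.9]
gripper_width: 0.0115
time_s: 20.27
tcp_pos: [0.633, 0.0228, 0.1199]
eef_rot: [180.0, 0.0, 177.7]
contact_force: [0.3, -0.4, -4.1]
gripper_width: 0.0115
```

View pics/w10.png

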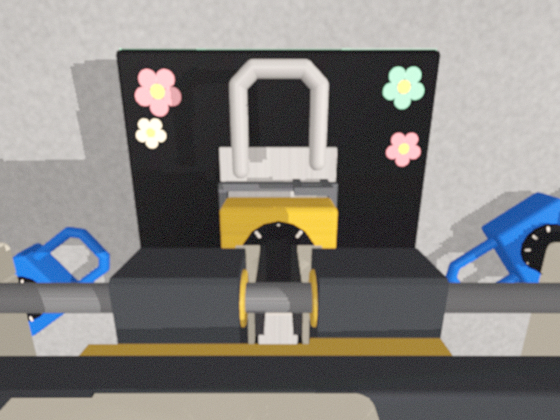

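Weight is 4–5 N, which matches the lock's mass, and the lock is moving freely. I'll lift it the rest of the way.

```bash
python3 -m inch '0 0 -0.005 0 0 0 0;0 0 -0.01 0 0 0 0;0 0 -0.01 0 0 0 0;0 0 -0.01 0 0 0 0;0 0 -0.01 0 0 0 0;0 0 -0.01 0 0 0 0;0 0 -0.01 0 0 0 0;0 0 -0.01 0 0 0 0;0 0 -0.01 0 0 0 0;0 0 -0.01 0 0 0 0;0 0 -0.01 0 0 0 0;0 0 -0.01 0 0 0 0;0 0 -0.01 0 0 0 0;0 0 -0.01 0 0 0 0;0 0 -0.01 0 0 0 0;0 0 -0.01 0 0 0 0;0 0 -0.01 0 0 0 0;0 0 -0.005 0 0 0 0;0 0 0 0 0 0 0;0 0 0 0 0 0 0'
python3 -m inch '0 0 0 0 0 0 0;0 0 0 0 0 0 0;0 0 0 0 0 0 0;0 0 0 0 0 0 0;0 0 0 0 0 0 0;0 0 0 0 0 0 0'
python3 - <<'E'
from h import *
cv2.imwrite('pics/w11.png',r.capture('wrist')[:,:,::-1])
cv2.imwrite('pics/s11.png',cv2.resize(r.capture('scene')[60:300,140:460,::-1],None,fx=2.5,fy=2.5,interpolation=cv2.INTER_CUBIC))
cv2.imwrite('pics/t11.png',r.capture('top')[:,:,::-1])
E
```

```text
time_s: 21.98
tcp_pos: [0.6329, 0.0228, 0.2896]
eef_rot: [180.0, 0.0, 177.7]
contact_force: [0.3, 1.0, -4.8]
gripper_width: 0.0114
time_s: 22.48
tcp_pos: [0.633, 0.0227, 0.2894]
eef_rot: [-180.0, -0.0, 177.7]
contact_force: [-0.4, -0.3, -4.1]
gripper_width: 0.0115
```

View pics/w11.png

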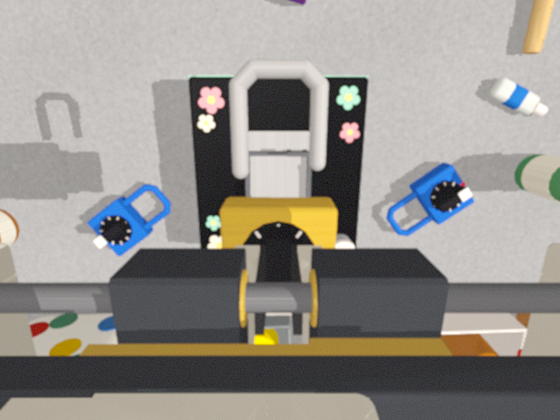

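View pics/s11.png

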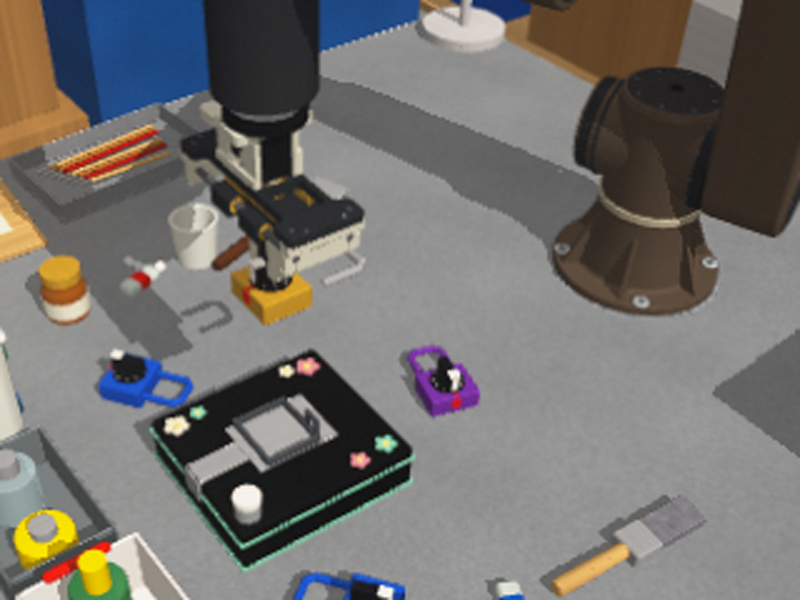

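View pics/t11.png

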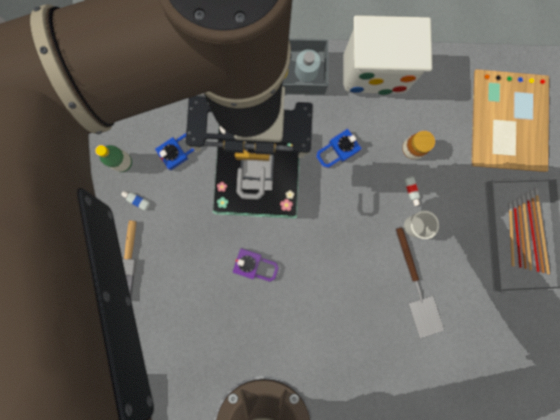

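The lock is held level and open above an empty nest, with its underside at about 0.255 m. The pot and the other things look unmoved. Handing in.

```bash
python3 -c "
from plant import r
s=r.get_state();print(s['time_s'],s['tcp_pos'],s['contact_force'],s['gripper_width']);print(r.close_job())"
```

```text
22.6333 [0.63298956 0.02279245 0.28955353] [-0.11140418  0.71605426 -3.89985415] 0.011435903511187132
the job is handed in; nothing more can be done
None
```

The lock is open and hanging level in the gripper over its empty nest. I handed the job in at 22.6 s of the 70 s allowed.

- **Dial:** I turned it two clicks clockwise. The twisting moment fell back to about 0 at the second notch. Wrist pictures taken after letting go, and again after the pull, showed the white end at the red mark, within about 0.05 rad.
- **Shackle:** I pulled it straight out until it hit a firm stop, after about 24.8 mm of gripper travel, which includes some play in the nest. The push reached about 13 N at the stop. The next picture showed the bow where 24 mm of opening puts it.
- **Lift:** I carried the lock up by the dial's bar with a 55 N grip. The last readings show the tool level, a hanging weight of about 4 N and the jaws 11.4 mm apart. The underside is at about 0.255 m, worked out from the tool height.

The last pictures show the pot, the look-alikes and the other visible things where they were. In the top view the arm hid part of the desk's far side, so I could not check everything there. While I turned the dial, sideways force on the tool rose to about 11 N because the gripper was about 2 mm off the dial's axis. It went away when I let go, and no other check failed or disagreed.

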